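Lever up the cable-well hatch cover and hold it

TASK

Press the blue grip of the pry bar down steadily with closed fingertips until the free edge of the hatch cover has risen about 5 cm, and finish while still pressing, holding the cover up and still so that a second person can set the prop. Only push on the bar, without jerking the cover up; do not grip or lift the bar or shift it off its saddle, and do not touch the hatch. Leave the radio, the mug and the wooden prop where they are.

Things in the scene. Friction and masses are not known exactly. Their poses are not given: they have to be found in the camera images.
- hatch: Fixed steel hatch with its fulcrum saddle. Origin on the bench under the saddle's pin; +y points level from the saddle to the hatch, z up. Grey curb 42 mm high, 280 mm wide (x), y from 119 to 302 mm; on it a heavy dark chequer-plate cover 300 mm wide (x), 10 mm thick, y from 89 mm (free edge, painted yellow, overhanging the curb) to 299 mm (hinge).
- saddle_pin (a point): Centre of the saddle's steel pin, 16 mm in diameter, along the hatch's x, 56.5 mm above the bench, fixed: the bar rocks on it. Around it two grey cheeks 8 mm thick, 46 mm along y, 90 mm high, 36 mm apart inside, on a 110 x 110 x 6 mm foot plate.
- cover (a joint): Hinge of the heavy steel cover (about 5 kg, varies), rad. 0 = shut on the curb; grows as the free edge, 210 mm from the hinge, rises: 0.10 is 21 mm of rise, 0.24 is 50 mm. The cover falls shut by its weight. With the bar's long end pressed right down to the bench it reads about 0.30.
- cover_lip (a point): Middle of the underside edge of the cover's free (yellow) edge, 42 mm above the bench when shut.
- bar: Loose flat steel pry bar, 459 x 25 x 8 mm, 0.75 kg, lying on the saddle's pin, its tip under the cover's free edge. Origin on its underside, over the pin. Its own -y runs to the long end (y = -349 mm), +y to the tip (its last 30 mm, from +80 mm, bent up to lie level), x across, z up (top face 8 mm). Blue plastic grip, 28 mm wide, y = -230 to -340 mm, top at z = 10.5 mm.
- bar_grip (a point): Point on top of the bar's blue grip, mid-width, 290 mm from the pin: where to press. It starts about 180 mm above the bench, the bar sloping 0.38 rad, long end up. Pressed down the bar rocks about the pin like a see-saw, until its end meets the bench at 0.2 rad the other way; it takes 4 to 12 N and comes back up when let go.
- bar_rest (a point): Point on the bar's underside that lies on the saddle's pin at the start (the bar's origin), 64 mm above the bench.
- radio: Black two-way radio lying on its back, 58 x 125 x 34 mm with a 100 mm stub antenna along its +y; 240 mm long in all. Origin under its middle, on the bench. To be left alone.
- mug: White mug, 82 mm in diameter, 92 mm high. Origin at the centre of its underside. To be left alone.
- prop: Wooden prop block lying on the bench, 45 x 140 x 45 mm, long along its y. Origin at the centre of its underside. To be left alone.

How it is judged:
By the outcome, as a careful person would: the job done as asked, in the order asked, and still so for the second after the job is handed in, while the arm keeps its last pose, push and grip.
It also fails if it takes over 42 s, if anything falls off the work surface, if the arm or the gripper's body presses on something with over 40 N, if the wrist force passes 120 N, or if a joint passes its speed limit or range.

ROBOT

A 6-joint arm with a two-finger parallel gripper is mounted at the origin on the work surface. World frame = base frame: x ahead of the robot, y to its left, z up, the work surface at z = 0. Lengths are in mm, angles in rad, forces in N, time in s.
With the tool pointing down it reaches from about 275 to 1000 mm from the base axis. Payload 8.4 kg.
Tool frame: the origin (TCP) lies on the mounting face of the last link; the fingertips stand 173 mm ahead of it and the grasp point (between the pads) lies 155 mm ahead of it; z points along the fingers, y is the direction in which the jaws open and shut (so a half turn about z gives the same grasp; the last joint's range is limited). The gripper opens to 85 mm and grips with 20 to 120 N. Pads are 22 mm wide; open, the fingers measure 114 mm over their backs; the gripper's body (76 mm by 85 mm) begins 54 mm behind the grasp point. The pads swing forward as they close: fully open they stand 13 mm farther back than shut.
Start: joints at [-0.002, 0.353, 1.633, -0, 1.155, -0.002], TCP at [625.004, -0, 404.681] pointing down, gripper open.
Joint ranges: [-2.63, 2.63], [-0.92, 2.1], [0.06, 2.66], [-1.3, 4.44], [0, 2.69], [-3.02, 3.02]. Speed limits (rad/s): [2.22, 2.22, 2.79, 3.14, 3.14, 3.14].

INTERFACE

Orientations are given as [roll, pitch, yaw] about the fixed x, y, z axes, in that order (R = Rz(yaw) Ry(pitch) Rx(roll)).
In Python, from rig import readout, imaging, ticket gives the robot as it stands.
- The arm moves only by the tool step_arm, never from a script. Its argument "deltas" is a list of rows, each an object with "translation": the shift along the tool's x, y, z in cm, a list of three; "rot": the turn, a rotation vector about the tool's x, y, z in rad, a list of three. In form: [{"translation": [x, y, z], "rot": [rx, ry, rz]}, ...]. A call has 1 to 8 rows; each row is the pose to reach, as a shift and turn from the pose commanded when the call began, along the tool's axes at that moment; what a row does not reach only later rows make up. A row lasts 1/8 s, in which the tool goes at most 62.5 mm and 10.7 degrees, less where a joint would pass 70% of its speed; a pose out of reach is approached as far as the arm can. A call with a gripper value outside its range is refused whole. "grip" is the closure in counts, from 0 (fully open) to 255 (shut), set as the call begins (left out, the last holds). The fingers move at their own pace and stop on an object; "squeeze" is the grip in N (left out, the last holds). Time passes only in rows, so rows that repeat a pose let the fingers close. It gives the time, the measured TCP pose, the force and the opening at its end, in the units of the state.
- readout.sense(): the state, without advancing time (a new reading comes with each control period).
- imaging.grab_frame(name): name is "scene" or "side" or "wrist"; returns a dict with "image" (480x640x3 uint8, red, green, blue), "camera_matrix" (3x3 intrinsics, pixels), "k1" (the pictures are not rectified: a ray, as slopes to the right and down, at radius r is drawn at 1 + k1 r^2 times it, then the intrinsics apply), "world_to_cam" (4x4, takes a point from world to camera coordinates). Camera axes: x right, y up, looking along -z (the intrinsics and any distortion apply to the point x, -y, -z); pixel columns grow to the right and rows downward; lengths in mm; the calibration is good to about 2 mm. A picture is of the moment at which its call begins. There is no depth.
- ticket.sign_off(): hands the job in, once; it reports no verdict.
The state is a dict: "clock": time; "qpos": joint angles; "qvel": joint speeds; "joint_efforts": joint torques, N m; "eef_pos": TCP position; "tcp_rot": TCP orientation; "contact_force": force on the tool from outside, world axes, zero at the start; "wrist_torque": the same for the moment, N m; "opening": opening from 0.0 (shut) to 1.0 (fully open).
Only numpy, scipy, OpenCV 4.12 (cv2) and the standard library are available. Lean on these libraries where they do the work, as an engineer would, in place of code of your own. Each camera call takes 0.05 s, during which the arm holds its last target.

## Working session

There is one attempt and no reset: what is moved stays moved. The work goes in short steps, Python scripts to look and compute and a tool call to move; the robot and the scene stay as the last step left them, time stands still between calls to the robot, and variables do not carry over. Pictures are saved under pics/ and viewed, and the job is handed in when it is done.

Besides the shell and the picture viewer there is one more tool, called after "Emit:" as name(argument=value, ...) on one line, values as JSON. step_arm: Moves the arm, as the interface text tells. Its arguments: {"type":"object","properties":{"deltas":{"type":"array","items":{"type":"object","properties":{"translation":{"type":"array","items":{"type":"number"}},"rot":{"type":"array","items":{"type":"number"}}}}},"grip":{"type":"number"},"squeeze":{"type":"number"}},"required":["deltas"]}

```bash
mkdir -p pics; ls
python3 - <<'E'
from rig import readout, imaging
import cv2
s=readout.sense(); print(s)
for n in ["scene","side","wrist"]:
    f=imaging.grab_frame(n); cv2.imwrite(f"pics/{n}0.png",f["image"][:,:,::-1]); print(n,f["camera_matrix"],f["k1"],f["world_to_cam"])
E
```

```text
pics
{'clock': 0.0, 'qpos': array([-2.37600248e-03,  3.53650384e-01,  1.63418477e+00,  1.49711828e-05,
        1.15519488e+00, -2.42147633e-03]), 'qvel': array([-7.62069875e-05, -3.59765571e-04, -5.11722058e-04, -5.07015450e-05,
       -2.45617773e-04,  2.10055005e-03]), 'joint_efforts': array([-2.03471049e-03, -6.05236173e+01, -3.42063046e+01, -2.62302356e-04,
        9.48130677e-03,  3.61521288e-06]), 'eef_pos': array([6.24744473e+02, 1.79258896e-02, 4.03938445e+02]), 'tcp_rot': array([-3.14015531e+00, -1.71685672e-05,  1.57083573e+00]), 'contact_force': array([-0.00756969,  0.77975408, -0.79459617]), 'wrist_torque': array([ 0.01892706,  0.00197892, -0.02466724]), 'opening': 0.9972870520905008}
scene [[503.45726314   0.         312.85833514]
 [  0.         503.45726314 235.24052621]
 [  0.           0.           1.        ]] -0.08456571991896693 [[ 6.04208257e-01  7.96711778e-01  1.35176187e-02 -4.42066136e+02]
 [-4.82333626e-01  3.52182362e-01  8.02073473e-01  1.41630388e+02]
 [ 6.34260716e-01 -4.91139417e-01  5.97072372e-01 -1.77903753e+03]
 [ 0.00000000e+00  0.00000000e+00  0.00
[... 175 characters left out ...]
6251823 [[-8.99172127e-01 -4.37591561e-01  1.76415304e-03  6.09746937e+02]
 [ 2.53658858e-01 -5.17929895e-01  8.16949085e-01 -1.94021620e+02]
 [-3.56576318e-01  7.35025339e-01  5.76707101e-01 -1.28609996e+03]
 [ 0.00000000e+00  0.00000000e+00  0.00000000e+00  1.00000000e+00]]
wrist [[338.68746001   0.         324.63370675]
 [  0.         338.68746001 234.32671246]
 [  0.           0.           1.        ]] -0.024083019499547536 [[ 9.99998488e-01  5.61142939e-05 -1.73783741e-03 -6.22825812e+02]
 [-5.42473135e-04  9.59658836e-01 -2.81166543e-01  3.71495960e+01]
 [ 1.65195356e-03  2.81167061e-01  9.59657415e-01 -3.80698784e+02]
 [ 0.00000000e+00  0.00000000e+00  0.00000000e+00  1.00000000e+00]]
```

View pics/scene0.png

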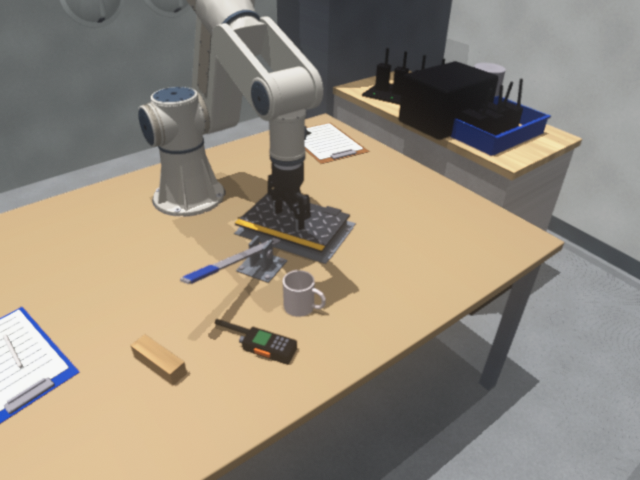

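View pics/side0.png

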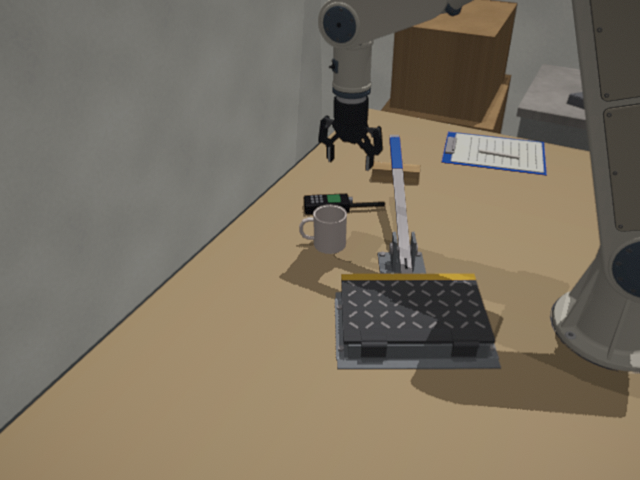

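View pics/wrist0.png

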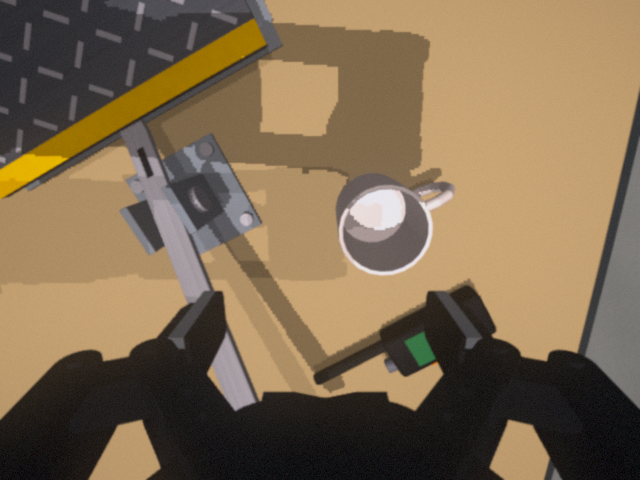

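```bash
cat > h.py <<'E'
import numpy as np, cv2
from rig import readout, imaging
def ray(f,uv):
    K=f["camera_matrix"]; d=np.array([[f["k1"],0,0,0,0]],float)
    n=cv2.undistortPoints(np.array([[uv]],float),K,d)[0,0]
    W=f["world_to_cam"]; R=W[:3,:3]; c=-R.T@W[:3,3]
    v=R.T@np.array([n[0],-n[1],-1]); return c,v/np.linalg.norm(v)
def tri(f1,u1,f2,u2):
    c1,a=ray(f1,u1); c2,b=ray(f2,u2)
    t=np.linalg.lstsq(np.c_[a,-b],c2-c1,rcond=None)[0]
    p,q=c1+t[0]*a,c2+t[1]*b; return (p+q)/2,np.linalg.norm(p-q)
def plane(f,uv,z):
    c,v=ray(f,uv); return c+v*(z-c[2])/v[2]
def proj(f,p):
    W=f["world_to_cam"]; q=W[:3,:3]@np.asarray(p,float)+W[:3,3]
    s=np.array([q[0]/-q[2],-q[1]/-q[2]]); s=s*(1+f["k1"]*(s@s)); K=f["camera_matrix"]
    return np.array([K[0,0]*s[0]+K[0,2],K[1,1]*s[1]+K[1,2]])
E
python3 - <<'E'
from h import *
F={n:imaging.grab_frame(n) for n in ["scene","side"]}
import pickle; pickle.dump(F,open("f0.pkl","wb"))
roi={"scene":(160,240,250,300),"side":(375,420,125,185)}
for n,f in F.items():
    x0,x1,y0,y1=roi[n]
    hsv=cv2.cvtColor(f["image"],cv2.COLOR_RGB2HSV)
    m=((hsv[...,0]>105)&(hsv[...,0]<130)&(hsv[...,1]>120)).astype(np.uint8)
    z=np.zeros_like(m); z[y0:y1,x0:x1]=m[y0:y1,x0:x1]
    c=max(cv2.findContours(z,0,2)[0],key=cv2.contourArea); r=cv2.minAreaRect(c)
    print(n,r,cv2.boxPoints(r).tolist())
    cr=f["image"][y0-20:y1+80 if n=="scene" else y1+100,x0-20:x1+(100 if n=="scene" else 30)]
    s=5 if n=="scene" else 4
    s=min(800/cr.shape[1],600/cr.shape[0]); print(s)
    cv2.imwrite(f"pics/{n}_crop.png",cv2.resize(cr,None,fx=s,fy=s,interpolation=cv2.INTER_CUBIC)[:,:,::-1])
E
```

```text
scene ((201.20689392089844, 272.4827575683594), (6.565321445465088, 32.563995361328125), 66.80140686035156) [[184.94827270507812, 275.8793029785156], [214.87930297851562, 263.0517272949219], [217.46551513671875, 269.0862121582031], [187.53448486328125, 281.9137878417969]]
4.0
side ((395.54486083984375, 152.03793334960938), (30.726831436157227, 9.550230026245117), 85.2363510131836) [[389.5103759765625, 137.12413024902344], [399.027587890625, 136.33103942871094], [401.579345703125, 166.9517364501953], [392.0621337890625, 167.7448272705078]]
3.3333333333333335
```

View pics/scene_crop.png

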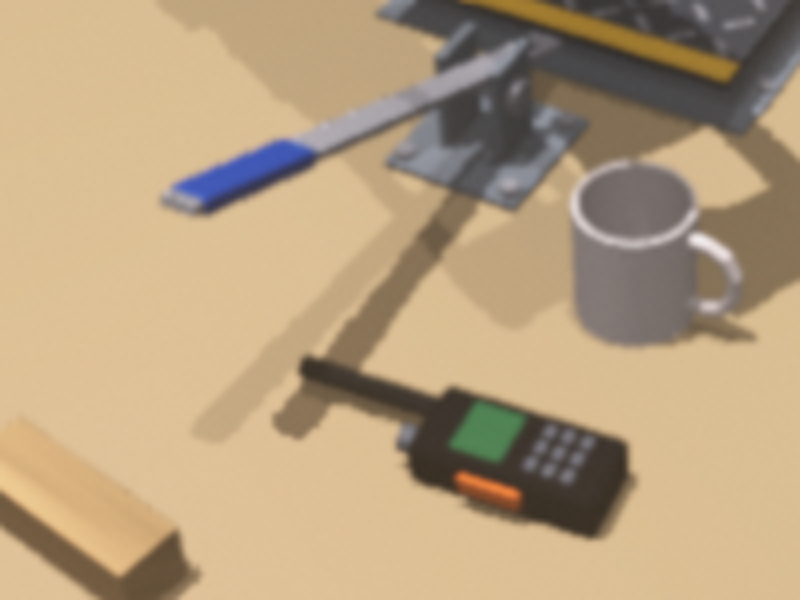

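View pics/side_crop.png

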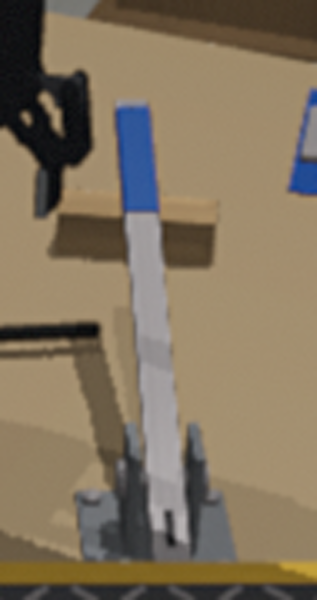

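Run:
```python
from h import *
import pickle; F=pickle.load(open("f0.pkl","rb")); A,B=F["scene"],F["side"]
for f in (A,B): W=f["world_to_cam"]; print("cam",-W[:3,:3].T@W[:3,3])
sc=lambda x,y:(140+(x+.5)/4-.5,230+(y+.5)/4-.5)
sd=lambda x,y:(355+(x+.5)/3.3333-.5,105+(y+.5)/3.3333-.5)
# corners of grip (top): far-L/R, near-L/R
for nm,a,b in [("far a",(172,188),(150,104)),("far b",(205,211),(117,104)),("near upper",(281,142),(158,211)),("near lower",(316,157),(123,213)),("far mid",(188,199),(133,104)),("near mid",(299,150),(141,212)),
 ("cheekL top",(470,28),(192,426)),("cheekR top",(522,45),(130,426))]:
    p,e=tri(A,sc(*a),B,sd(*b)); print(nm,p.round(1),round(e,1))
print("mug rim c / base", plane(A,sc(634,215),92), "antenna tip",plane(A,sc(305,368),20),plane(B,sd(98,330),20))
print("prop corner",plane(A,sc(178,535),45))
W=imaging.grab_frame("wrist"); pickle.dump(W,open("w0.pkl","wb"))
print("yellow edge lower (z~42)", plane(W,(5,197),42),plane(W,(270,46),47))
print("antenna wrist",plane(W,(318,377),20))
print("yellow side", plane(B,(342,277),52),plane(B,(474,277),52))
```

```text
cam [1463.78672678 -571.43588443  954.59186268]
cam [ 138.88996595 1111.6465731   899.13307514]
far a [ 606.3 -283.1  197.1] 5.9
far b [ 631.8 -275.8  194.6] 6.8
near upper [ 562.4 -193.9  156.1] 2.9
near lower [ 586.2 -182.4  154.4] 2.3
far mid [ 619.2 -279.5  196. ] 5.7
near mid [ 574.2 -188.1  155. ] 3.4
cheekL top [465.8  -2.5 102.6] 8.8
cheekR top [504.5  16.1 102.7] 8.4
mug rim c / base [688.72393293 -16.04416311  92.        ] antenna tip [ 617.85020627 -221.94611143   20.        ] [ 613.23644092 -221.5759936    20.        ]
prop corner [ 712.7409565  -352.27657346   45.        ]
yellow edge lower (z~42) [298.47183888  13.24868454  42.        ] [575.47060321 146.84182809  47.        ]
antenna wrist [ 614.90946421 -218.76541795   20.        ]
yellow side [566.63432049 155.47629251  52.        ] [301.65014817  26.05657377  52.        ]
```

Emit:
step_arm(deltas=[{"translation": [-3, 0.1, -1.5], "rot": [0, 0, -0.05]}, {"translation": [-7, 0.3, -3], "rot": [0, 0, -0.12]}, {"translation": [-12, 0.6, -3], "rot": [0, 0, -0.2]}, {"translation": [-17, 0.9, -3], "rot": [0, 0, -0.28]}, {"translation": [-22, 1.1, -3], "rot": [0, 0, -0.36]}, {"translation": [-27, 1.3, -3], "rot": [0, 0, -0.42]}, {"translation": [-31, 1.5, -3], "rot": [0, 0, -0.453]}, {"translation": [-32.5, 1.5, -3], "rot": [0, 0, -0.453]}], grip=255, squeeze=40)

```text
clock: 1.3
eef_pos: [639.7, -327.2, 434.2]
tcp_rot: [-3.141, -0.0, 2.022]
contact_force: [0.2, 0.7, 0.7]
opening: -0.0
```

Emit:
step_arm(deltas=[{"translation": [0, 0, 0], "rot": [0, 0, 0]}, {"translation": [0, 0, 0], "rot": [0, 0, 0]}])

```text
clock: 1.55
eef_pos: [640.1, -323.7, 434.6]
tcp_rot: [3.142, -0.001, 2.024]
contact_force: [0.5, 0.4, -0.2]
opening: -0.0
```

Run:
```python
from h import *
import pickle
s=readout.sense(); print({k:s[k] for k in("clock","eef_pos","tcp_rot","contact_force","opening")})
F={n:imaging.grab_frame(n) for n in ["scene","side","wrist"]}; pickle.dump(F,open("f1.pkl","wb"))
for n,f in F.items(): cv2.imwrite(f"pics/{n}1.png",f["image"][:,:,::-1])
```

```text
{'clock': 1.55, 'eef_pos': array([ 640.10856402, -323.72847735,  434.62547195]), 'tcp_rot': array([ 3.14152059e+00, -6.88664043e-04,  2.02429497e+00]), 'contact_force': array([ 0.50711065,  0.38144142, -0.20480376]), 'opening': -0.00019745818010461456}
```

View pics/wrist1.png

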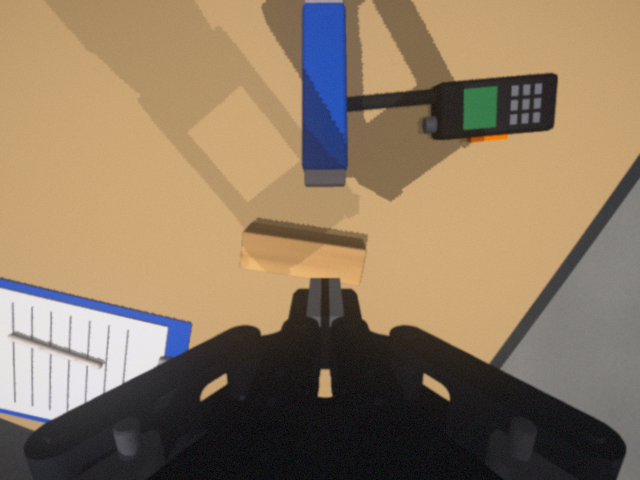

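View pics/side1.png

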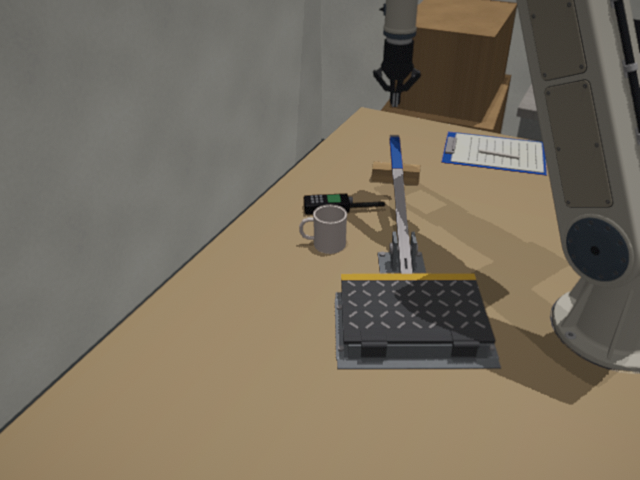

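Run:
```python
from h import *
import pickle; F=pickle.load(open("f1.pkl","rb")); A,B,W=F["scene"],F["side"],F["wrist"]
hsv=cv2.cvtColor(W["image"],cv2.COLOR_RGB2HSV)
m=((hsv[...,0]>105)&(hsv[...,0]<130)&(hsv[...,1]>120)).astype(np.uint8); m[:,:250]=0; m[220:]=0
for r in (5,30,80,120,165): x=np.where(m[r])[0]; print(r,x.min(),x.max())
y=np.where(m[:,325])[0]; print(y.min(),y.max())
n=(324.5,y.min()-.5); f_=(325.2,y.max()+.5)
sd=lambda x,y:(355+(x+.5)/3.3333-.5,105+(y+.5)/3.3333-.5)
sc=lambda x,y:(140+(x+.5)/4-.5,230+(y+.5)/4-.5)
for nm,w,s,a in [("near",n,(140,212),(297,148)),("far",f_,(133,104),(186,198))]:
    p,e=tri(W,w,B,sd(*s)); print(nm,"w+side",p.round(1),round(e,1)); p,e=tri(W,w,A,sc(*a)); print(nm,"w+scene",p.round(1),round(e,1))
for r in (5,80,165):
    x=np.where(m[r])[0]
    for z in (154,200):
        d=plane(W,(x.max()+.5,r),z)-plane(W,(x.min()-.5,r),z); print(r,z,np.linalg.norm(d).round(1))
```

```text
5 304 343
30 303 344
80 303 345
120 304 346
165 304 346
3 168
near w+side [ 571.9 -185.2  158. ] 1.3
near w+scene [ 570.2 -184.9  151.8] 2.4
far w+side [ 616.  -276.5  199.8] 0.4
far w+scene [ 616.5 -277.3  191.5] 0.4
5 154 26.1
5 200 21.3
80 154 29.5
80 200 24.1
165 154 31.4
165 200 25.7
```

Emit:
step_arm(deltas=[{"translation": [2, 0, 0.5], "rot": [0, -0.05, 0]}, {"translation": [5, 0, 1.5], "rot": [0, -0.11, 0]}, {"translation": [8.5, 0, 3], "rot": [0, -0.19, 0]}, {"translation": [12, 0, 4.5], "rot": [0, -0.27, 0]}, {"translation": [15, 0, 6], "rot": [0, -0.33, 0]}, {"translation": [17, 0, 6.8], "rot": [0, -0.37, 0]}, {"translation": [17.4, 0, 7], "rot": [0, -0.38, 0]}, {"translation": [17.4, 0, 7], "rot": [0, -0.38, 0]}])

```text
clock: 2.7
eef_pos: [564.3, -168.3, 365.2]
tcp_rot: [3.141, 0.38, 2.025]
contact_force: [-0.2, -0.3, 1.0]
opening: 0.002
```

Run:
```python
from h import *
import pickle
s=readout.sense(); print({k:s[k] for k in("clock","eef_pos","tcp_rot","contact_force","opening")})
F={n:imaging.grab_frame(n) for n in ["scene","side","wrist"]}; pickle.dump(F,open("f2.pkl","wb"))
c1=cv2.resize(F["scene"]["image"][160:310,130:330],(400,300)); c2=cv2.resize(F["side"]["image"][60:300,300:500],(333,400)); c3=cv2.resize(F["wrist"]["image"],(400,300))
o=np.zeros((600,800,3),np.uint8); o[:300,:400]=c1; o[300:,:400]=c3; o[:400,400:733]=c2
cv2.imwrite("pics/m2.png",o[:,:,::-1])
```

```text
{'clock': 2.7, 'eef_pos': array([ 564.25962515, -168.30520849,  365.17659288]), 'tcp_rot': array([3.14101375, 0.38004046, 2.02460114]), 'contact_force': array([-0.16313979, -0.33896764,  0.9912923 ]), 'opening': 0.0017248716550233958}
```

View pics/m2.png

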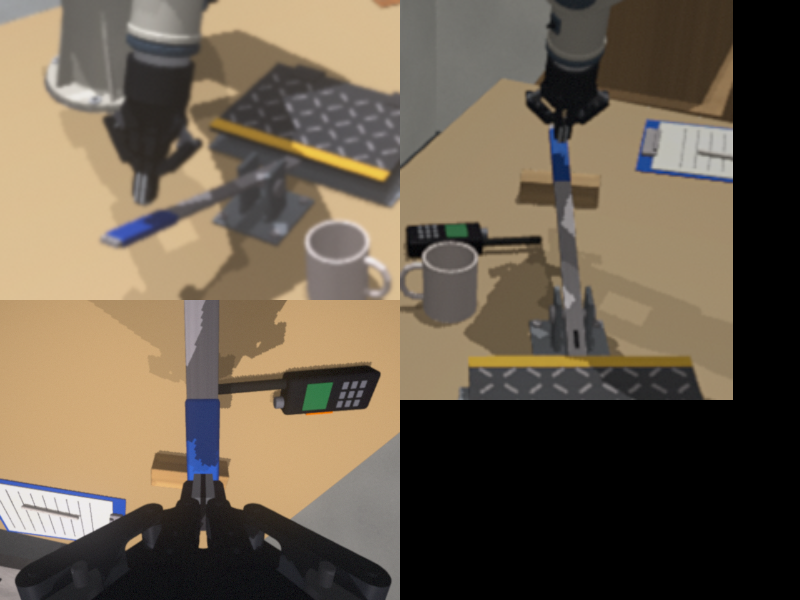

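Run:
```python
from h import *
import pickle
W=pickle.load(open("f1.pkl","rb"))["wrist"]
u=np.array([.4379,-.899,0]); l=np.array([.899,.438,0]); pin=np.array([482,1.2,0])
for uv,z in [((247,222),20),((365,237),45),((245,268),45),((362,282),45),((347,102),17)]:
    p=plane(W,uv,z); print(p.round(0),((p-pin)@u).round(1),((p-pin)@l).round(1))
```

```text
[ 568. -387.   20.] 387.0 -92.5
[ 695. -337.   45.] 397.8 43.7
[ 590. -430.   45.] 435.0 -92.3
[ 718. -387.   45.] 452.2 42.1
[ 614. -218.   17.] 254.5 22.7
```

Emit:
step_arm(deltas=[{"translation": [0, 0, 0.6], "rot": [0, 0, 0]}, {"translation": [0, 0, 1.2], "rot": [0, 0, 0]}, {"translation": [0, 0, 1.6], "rot": [0, 0, 0]}, {"translation": [0, 0, 1.9], "rot": [0, 0, 0]}, {"translation": [0, 0, 2.1], "rot": [0, 0, 0]}, {"translation": [0, 0, 2.2], "rot": [0, 0, 0]}, {"translation": [0, 0, 2.3], "rot": [0, 0, 0]}, {"translation": [0, 0, 2.4], "rot": [0, 0, 0]}])

```text
clock: 3.85
eef_pos: [567.8, -176.5, 342.4]
tcp_rot: [3.141, 0.38, 2.024]
contact_force: [0.9, 0.0, 0.7]
opening: -0.002
```

Emit:
step_arm(deltas=[{"translation": [0, 0, 0.05], "rot": [0, 0, 0]}, {"translation": [0, 0, 0.1], "rot": [0, 0, 0]}, {"translation": [0, 0, 0.15], "rot": [0, 0, 0]}, {"translation": [0, 0, 0.2], "rot": [0, 0, 0]}])

```text
clock: 4.35
eef_pos: [568.1, -177.2, 340.6]
tcp_rot: [3.141, 0.38, 2.024]
contact_force: [-1.2, 2.2, 1.3]
opening: -0.002
```

Emit:
step_arm(deltas=[{"translation": [0, 0, 0.05], "rot": [0, 0, 0]}, {"translation": [0, 0, 0.1], "rot": [0, 0, 0]}, {"translation": [0, 0, 0.15], "rot": [0, 0, 0]}, {"translation": [0, 0, 0.2], "rot": [0, 0, 0]}, {"translation": [0, 0, 0.25], "rot": [0, 0, 0]}, {"translation": [0, 0, 0.3], "rot": [0, 0, 0]}])

```text
clock: 5.1
eef_pos: [568.6, -178.0, 338.5]
tcp_rot: [3.141, 0.38, 2.023]
contact_force: [-3.2, 4.6, 9.0]
opening: 0.005
```

```bash
cat > look.py <<'E'
from h import *
import pickle,sys
k=sys.argv[1]
s=readout.sense(); print({k:np.round(s[k],2) for k in("clock","eef_pos","tcp_rot","contact_force","wrist_torque")})
F={n:imaging.grab_frame(n) for n in ["scene","side","wrist"]}; pickle.dump(F,open(f"f{k}.pkl","wb"))
c1=cv2.resize(F["scene"]["image"][160:310,130:330],(400,300)); c2=cv2.resize(F["side"]["image"][60:360,300:500],(400,600)); c3=cv2.resize(F["wrist"]["image"],(400,300))
o=np.zeros((600,800,3),np.uint8); o[:300,:400]=c1; o[300:,:400]=c3; o[:,400:]=c2
cv2.imwrite(f"pics/m{k}.png",o[:,:,::-1])
E
python3 look.py 3
```

```text
{'clock': np.float64(5.1), 'eef_pos': array([ 568.63, -177.96,  338.51]), 'tcp_rot': array([3.14, 0.38, 2.02]), 'contact_force': array([-3.24,  4.64,  9.02]), 'wrist_torque': array([ 0.5 ,  0.53, -0.14])}
```

View pics/m3.png

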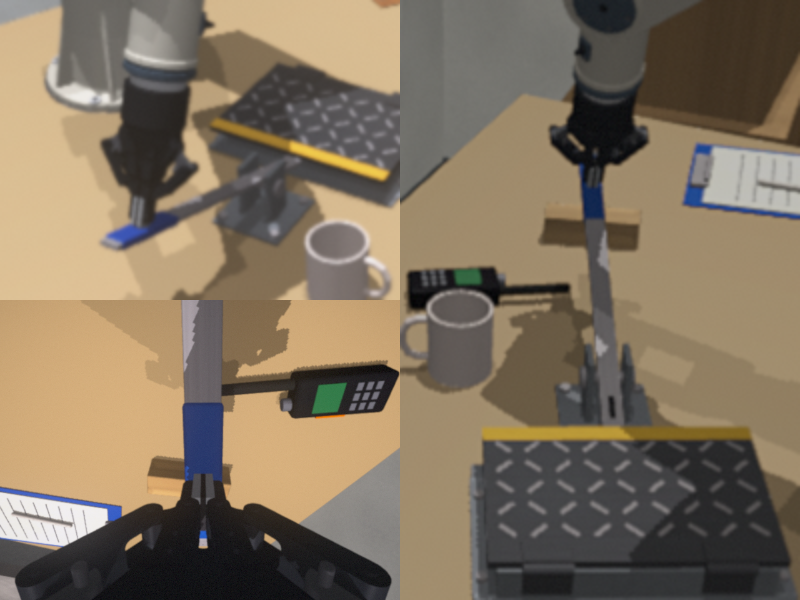

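Emit:
step_arm(deltas=[{"translation": [-0.05, 0, 0.07], "rot": [0, 0.0025, 0]}, {"translation": [-0.14, 0, 0.22], "rot": [0, 0.0075, 0]}, {"translation": [-0.24, 0, 0.36], "rot": [0, 0.0125, 0]}, {"translation": [-0.33, 0, 0.51], "rot": [0, 0.0175, 0]}, {"translation": [-0.43, 0, 0.66], "rot": [0, 0.0225, 0]}, {"translation": [-0.52, 0, 0.8], "rot": [0, 0.0275, 0]}, {"translation": [-0.61, 0, 0.95], "rot": [0, 0.0325, 0]}, {"translation": [-0.7, 0, 1.1], "rot": [0, 0.0375, 0]}])

```text
clock: 6.25
eef_pos: [573.2, -187.2, 330.7]
tcp_rot: [3.141, 0.342, 2.023]
contact_force: [-4.4, 6.7, 9.3]
opening: 0.001
```

Emit:
step_arm(deltas=[{"translation": [-0.1, 0, 0.15], "rot": [0, 0.005, 0]}, {"translation": [-0.19, 0, 0.29], "rot": [0, 0.01, 0]}, {"translation": [-0.28, 0, 0.44], "rot": [0, 0.015, 0]}, {"translation": [-0.38, 0, 0.58], "rot": [0, 0.02, 0]}, {"translation": [-0.47, 0, 0.73], "rot": [0, 0.025, 0]}, {"translation": [-0.56, 0, 0.88], "rot": [0, 0.03, 0]}, {"translation": [-0.65, 0, 1.03], "rot": [0, 0.035, 0]}, {"translation": [-0.74, 0, 1.18], "rot": [0, 0.04, 0]}])

```text
clock: 7.25
eef_pos: [577.9, -196.8, 321.9]
tcp_rot: [3.141, 0.301, 2.023]
contact_force: [-3.8, 8.9, 8.6]
opening: 0.002
```

```bash
python3 look.py 4
```

```text
{'clock': np.float64(7.25), 'eef_pos': array([ 577.88, -196.84,  321.9 ]), 'tcp_rot': array([3.14, 0.3 , 2.02]), 'contact_force': array([-3.81,  8.85,  8.61]), 'wrist_torque': array([1.15, 0.56, 0.01])}
```

View pics/m4.png

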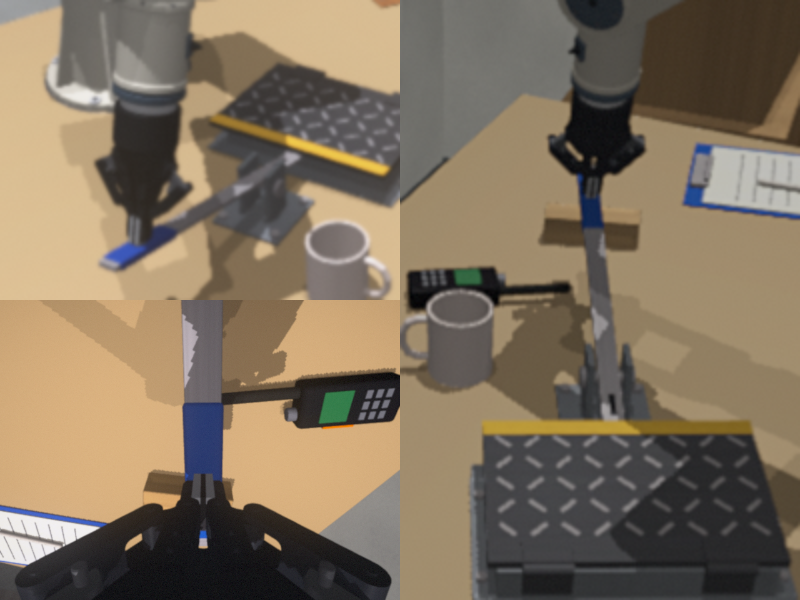

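Emit:
step_arm(deltas=[{"translation": [-0.08, 0, 0.15], "rot": [0, 0.005, 0]}, {"translation": [-0.16, 0, 0.29], "rot": [0, 0.01, 0]}, {"translation": [-0.24, 0, 0.44], "rot": [0, 0.015, 0]}, {"translation": [-0.31, 0, 0.58], "rot": [0, 0.02, 0]}, {"translation": [-0.39, 0, 0.73], "rot": [0, 0.025, 0]}, {"translation": [-0.46, 0, 0.88], "rot": [0, 0.03, 0]}, {"translation": [-0.53, 0, 1.03], "rot": [0, 0.035, 0]}, {"translation": [-0.6, 0, 1.18], "rot": [0, 0.04, 0]}])

```text
clock: 8.4
eef_pos: [582.3, -205.6, 312.9]
tcp_rot: [3.141, 0.263, 2.024]
contact_force: [-3.1, 4.3, 9.7]
opening: 0.002
```

```bash
cat > st.py <<'E'
from rig import readout
import numpy as np
s=readout.sense(); f=s["contact_force"]; a=s["tcp_rot"][1]
h=f@[-.438,.899,0]; l=f@[.899,.438,0]
print(s["eef_pos"].round(1),"a",a.round(3),"normal",(h*np.sin(a)+f[2]*np.cos(a)).round(1),"tang->hatch",(h*np.cos(a)-f[2]*np.sin(a)).round(1),"lat",l.round(1))
E
python3 st.py
```

```text
[ 582.3 -205.6  312.9] a 0.263 normal 10.7 tang->hatch 2.5 lat -0.9
```

Emit:
step_arm(deltas=[{"translation": [-0.09, 0, 0.15], "rot": [0, 0.005, 0]}, {"translation": [-0.18, 0, 0.29], "rot": [0, 0.01, 0]}, {"translation": [-0.26, 0, 0.44], "rot": [0, 0.015, 0]}, {"translation": [-0.35, 0, 0.58], "rot": [0, 0.02, 0]}, {"translation": [-0.44, 0, 0.73], "rot": [0, 0.025, 0]}, {"translation": [-0.52, 0, 0.88], "rot": [0, 0.03, 0]}, {"translation": [-0.6, 0, 1.03], "rot": [0, 0.035, 0]}, {"translation": [-0.68, 0, 1.18], "rot": [0, 0.04, 0]}])

```text
clock: 9.4
eef_pos: [586.5, -214.3, 303.3]
tcp_rot: [3.141, 0.223, 2.024]
contact_force: [-2.6, 3.7, 9.5]
opening: 0.006
```

Emit:
step_arm(deltas=[{"translation": [-0.09, 0, 0.15], "rot": [0, 0.005, 0]}, {"translation": [-0.18, 0, 0.29], "rot": [0, 0.01, 0]}, {"translation": [-0.26, 0, 0.44], "rot": [0, 0.015, 0]}, {"translation": [-0.35, 0, 0.58], "rot": [0, 0.02, 0]}, {"translation": [-0.44, 0, 0.73], "rot": [0, 0.025, 0]}, {"translation": [-0.52, 0, 0.88], "rot": [0, 0.03, 0]}, {"translation": [-0.6, 0, 1.03], "rot": [0, 0.035, 0]}, {"translation": [-0.68, 0, 1.18], "rot": [0, 0.04, 0]}])

```text
clock: 10.4
eef_pos: [590.6, -222.7, 293.3]
tcp_rot: [3.141, 0.183, 2.024]
contact_force: [-2.2, 3.4, 10.6]
opening: -0.003
```

```bash
python3 st.py; python3 look.py 5
```

```text
[ 590.6 -222.7  293.3] a 0.183 normal 11.2 tang->hatch 2.0 lat -0.5
{'clock': np.float64(10.4), 'eef_pos': array([ 590.61, -222.69,  293.34]), 'tcp_rot': array([3.14, 0.18, 2.02]), 'contact_force': array([-2.22,  3.38, 10.62]), 'wrist_torque': array([0.52, 0.33, 0.01])}
```

View pics/m5.png

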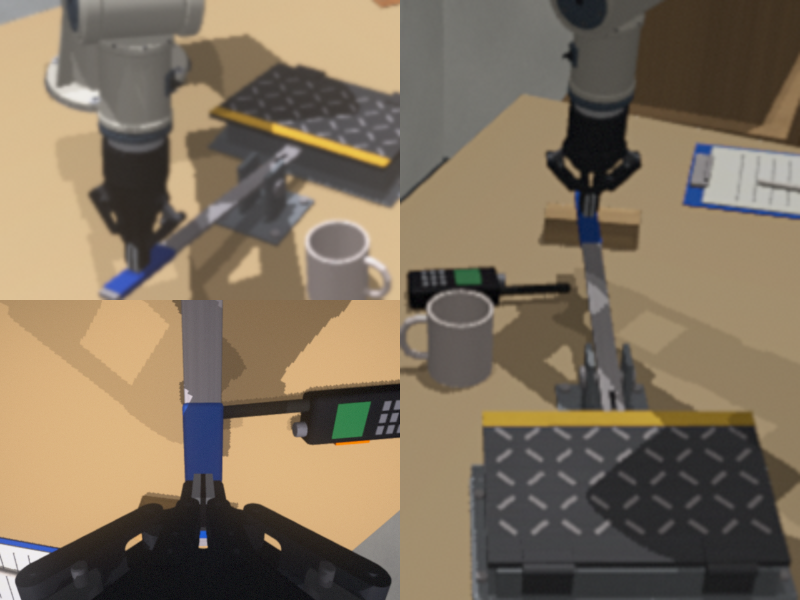

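Emit:
step_arm(deltas=[{"translation": [-0.09, 0, 0.15], "rot": [0, 0.005, 0]}, {"translation": [-0.18, 0, 0.29], "rot": [0, 0.01, 0]}, {"translation": [-0.26, 0, 0.44], "rot": [0, 0.015, 0]}, {"translation": [-0.35, 0, 0.58], "rot": [0, 0.02, 0]}, {"translation": [-0.44, 0, 0.73], "rot": [0, 0.025, 0]}, {"translation": [-0.52, 0, 0.88], "rot": [0, 0.03, 0]}, {"translation": [-0.6, 0, 1.03], "rot": [0, 0.035, 0]}, {"translation": [-0.68, 0, 1.18], "rot": [0, 0.04, 0]}])

```text
clock: 11.55
eef_pos: [594.5, -230.6, 283.1]
tcp_rot: [3.14, 0.143, 2.024]
contact_force: [-1.9, 4.5, 10.3]
opening: -0.001
```

Emit:
step_arm(deltas=[{"translation": [-0.09, 0, 0.15], "rot": [0, 0.005, 0]}, {"translation": [-0.18, 0, 0.29], "rot": [0, 0.01, 0]}, {"translation": [-0.26, 0, 0.44], "rot": [0, 0.015, 0]}, {"translation": [-0.35, 0, 0.58], "rot": [0, 0.02, 0]}, {"translation": [-0.44, 0, 0.73], "rot": [0, 0.025, 0]}, {"translation": [-0.52, 0, 0.88], "rot": [0, 0.03, 0]}, {"translation": [-0.6, 0, 1.03], "rot": [0, 0.035, 0]}, {"translation": [-0.68, 0, 1.18], "rot": [0, 0.04, 0]}])

```text
clock: 12.55
eef_pos: [598.3, -238.2, 272.5]
tcp_rot: [3.14, 0.103, 2.024]
contact_force: [-2.9, 3.6, 11.3]
opening: -0.001
```

```bash
python3 st.py
cat > cov.py <<'E'
from h import *
import pickle,sys
def edge(f):
    im=f["image"]; hsv=cv2.cvtColor(im,cv2.COLOR_RGB2HSV)
    m=((hsv[...,0]>=15)&(hsv[...,0]<30)&(hsv[...,1]>200)).astype(np.uint8)
    c=cv2.findContours(m,0,1)[0]; c=max(c,key=cv2.contourArea)
    return c[:,0]
def corners(F):
    # side view: free edge = top edge of strip; fit line & take ends; 
    out={}
    s=edge(F["side"]); xs=np.unique(s[:,0]); top=np.array([[x,s[s[:,0]==x][:,1].min()-.5] for x in xs[4:-4]])
    p=np.polyfit(top[:,0],top[:,1],1); out["side"]=[(xs[0]-.5,np.polyval(p,xs[0]-.5)),(xs[-1]+.5,np.polyval(p,xs[-1]+.5))]
    s=edge(F["scene"]); r=cv2.minAreaRect(s); out["scene"]=r; return out
y=np.array([-.438,.899,0]); x=np.array([.899,.438,0])
def angle_side(f,uv,lat,hinge):
    # top-edge corner at lateral plane x=lat (hatch frame), intersect ray with plane of constant hatch x
    c,v=ray(f,uv); t=((hinge+lat*x-c)@x)/(v@x); p=c+t*v
    return (p-hinge)@y,p[2]
for k in sys.argv[1:]:
    F=pickle.load(open(f"f{k}.pkl","rb")); o=corners(F); print(k,o)
    pin=np.array([482,1.2,0]); hin=pin+299*y
    for uv,lat in zip(o["side"],(150,-150)): print("  y rel hinge,z:",np.round(angle_side(F["side"],uv,lat,hin),1))
E
python3 look.py 6; python3 cov.py 1 4 5 6
```

```text
[ 598.3 -238.2  272.5] a 0.103 normal 11.7 tang->hatch 3.3 lat -1.1
{'clock': np.float64(12.55), 'eef_pos': array([ 598.29, -238.22,  272.48]), 'tcp_rot': array([3.14, 0.1 , 2.02]), 'contact_force': array([-2.9 ,  3.55, 11.33]), 'wrist_torque': array([0.51, 0.32, 0.01])}Traceback (most recent call last):
  File "cov.py", line 20, in <module>
    F=pickle.load(open(f"f{k}.pkl","rb")); o=corners(F); print(k,o)
                                             ~~~~~~~^^^
  File "cov.py", line 11, in corners
    s=edge(F["side"]); xs=np.unique(s[:,0]); top=np.array([[x,s[s[:,0]==x][:,1].min()-.5] for x in xs[4:-4]])
  File "cov.py", line 6, in edge
    c=cv2.findContours(m,0,1)[0]; c=max(c,key=cv2.contourArea)
                                    ~~~^^^^^^^^^^^^^^^^^^^^^^^
ValueError: max() iterable argument is empty
```

View pics/m6.png

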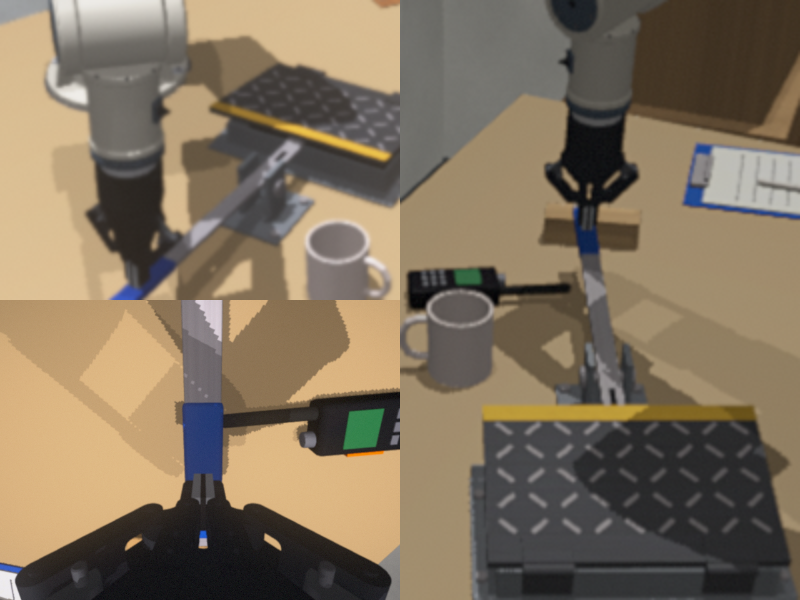

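```bash
sed -i 's/(hsv\[...,1\]>200)/(hsv[...,1]>150)\&(hsv[...,2]>60)/' cov.py
python3 - <<'E'
from h import *; import pickle
im=pickle.load(open("f6.pkl","rb"))["side"]["image"]; print(cv2.cvtColor(im,cv2.COLOR_RGB2HSV)[255:285:2,400])
E
python3 cov.py 1 4 5 6
```

```text
[[170   8  92]
 [  0   6  91]
 [150   6  86]
 [ 17  60  76]
 [ 22 178 186]
 [ 23 178 189]
 [ 23 176 191]
 [ 22 173 178]
 [150   3  74]
 [128  15  69]
 [110  11  72]
 [120   7  74]
 [105   8  65]
 [110  18  43]
 [ 90   6  41]]
1 {'side': [(np.float64(340.5), np.float64(273.5846720331833)), (np.float64(475.5), np.float64(273.5728082817772))], 'scene': ((279.9017639160156, 234.3110809326172), (91.14242553710938, 5.872061729431152), 17.52556800842285)}
  y rel hinge,z: [-99.9 139.7]
  y rel hinge,z: [-187.6   69.9]
4 {'side': [(np.float64(340.5), np.float64(270.0513041338582)), (np.float64(475.5), np.float64(270.35027066929126))], 'scene': ((279.84881591796875, 231.98104858398438), (91.44711303710938, 5.1788225173950195), 17.447187423706055)}
  y rel hinge,z: [-104.3  145.3]
  y rel hinge,z: [-191.7   75.6]
5 {'side': [(np.float64(341.5), np.float64(265.3805276293588)), (np.float64(476.5), np.float64(265.4619920556805))], 'scene': ((280.1189270019531, 228.11351013183594), (91.46070098876953, 4.705373764038086), 17.10272979736328)}
  y rel hinge,z: [-45.6 202.9]
  y rel hinge,z: [-191.    89.8]
6 {'side': [(np.float64(341.5), np.float64(262.3529401666362)), (np.float64(477.5), np.float64(262.45955983336387))], 'scene': ((280.4459533691406, 225.17567443847656), (90.79900360107422, 4.631852149963379), 17.10272979736328)}
  y rel hinge,z: [-49.1 207.3]
  y rel hinge,z: [-187.9  100.5]
```

```bash
cat > rise.py <<'E'
from h import *
import pickle,sys
sys.argv,ar=["x"],sys.argv[1:]
from cov import corners
y=np.array([-.438,.899,0]); pin=np.array([482,1.2,0]); hin=pin+299*y
def pt(q): return hin-y*(210*np.cos(q)-10*np.sin(q)*-1*0)+np.array([0,0,52+210*np.sin(q)])
F0=pickle.load(open("f1.pkl","rb")); r0=corners(F0)
mid=lambda o:(np.mean([c[1] for c in o["side"]]),o["scene"][0][1]+np.tan(np.radians(o["scene"][2]))*(280-o["scene"][0][0]))
a0=mid(r0); print("pred shut side row",proj(F0["side"],pt(0)),a0)
qs=np.linspace(0,.32,65)
tab={n:[ (proj(F0[n],pt(q))-proj(F0[n],pt(0))) for q in qs] for n in("side","scene")}
slope=np.tan(np.radians(17.2))
ts=[d[1] for d in tab["side"]]; tc=[d[1]-slope*d[0] for d in tab["scene"]]
for k in ar:
    a=mid(corners(pickle.load(open(f"f{k}.pkl","rb"))))
    q1=np.interp(a0[0]-a[0],-np.array(ts),qs); q2=np.interp(a0[1]-a[1],-np.array(tc),qs)
    print(k,"side q",q1.round(3),"scene q",q2.round(3),"rise",(210*np.sin([q1,q2])).round(1))
E
python3 rise.py 1 3 4 5 6
```

```text
pred shut side row [405.80284202 273.51277759] (np.float64(273.5787401574803), np.float64(234.34210285318662))
1 side q 0.0 scene q 0.0 rise [0. 0.]
3 side q 0.003 scene q 0.0 rise [0.6 0. ]
4 side q 0.047 scene q 0.041 rise [9.8 8.6]
5 side q 0.116 scene q 0.107 rise [24.3 22.4]
6 side q 0.161 scene q 0.156 rise [33.8 32.6]
```

Emit:
step_arm(deltas=[{"translation": [-0.08, 0, 0.15], "rot": [0, 0.005, 0]}, {"translation": [-0.17, 0, 0.29], "rot": [0, 0.01, 0]}, {"translation": [-0.25, 0, 0.44], "rot": [0, 0.015, 0]}, {"translation": [-0.33, 0, 0.58], "rot": [0, 0.02, 0]}, {"translation": [-0.42, 0, 0.73], "rot": [0, 0.025, 0]}, {"translation": [-0.5, 0, 0.88], "rot": [0, 0.03, 0]}, {"translation": [-0.58, 0, 1.03], "rot": [0, 0.035, 0]}, {"translation": [-0.65, 0, 1.18], "rot": [0, 0.04, 0]}])

```text
clock: 13.7
eef_pos: [601.8, -245.4, 261.6]
tcp_rot: [3.14, 0.064, 2.024]
contact_force: [-0.8, 0.9, 12.4]
opening: 0.001
```

Emit:
step_arm(deltas=[{"translation": [-0.08, 0, 0.15], "rot": [0, 0.005, 0]}, {"translation": [-0.17, 0, 0.29], "rot": [0, 0.01, 0]}, {"translation": [-0.25, 0, 0.44], "rot": [0, 0.015, 0]}, {"translation": [-0.33, 0, 0.58], "rot": [0, 0.02, 0]}, {"translation": [-0.42, 0, 0.73], "rot": [0, 0.025, 0]}, {"translation": [-0.5, 0, 0.88], "rot": [0, 0.03, 0]}, {"translation": [-0.58, 0, 1.03], "rot": [0, 0.035, 0]}, {"translation": [-0.65, 0, 1.18], "rot": [0, 0.04, 0]}])

```text
clock: 14.7
eef_pos: [605.2, -252.1, 250.4]
tcp_rot: [3.14, 0.025, 2.024]
contact_force: [-0.5, 1.2, 11.8]
opening: 0.001
```

```bash
python3 st.py;python3 look.py 7; python3 rise.py 7
```

```text
[ 605.2 -252.1  250.4] a 0.025 normal 11.9 tang->hatch 1.0 lat 0.1
{'clock': np.float64(14.7), 'eef_pos': array([ 605.22, -252.1 ,  250.43]), 'tcp_rot': array([3.14, 0.02, 2.02]), 'contact_force': array([-0.52,  1.19, 11.84]), 'wrist_torque': array([0.13, 0.14, 0.02])}
pred shut side row [405.80284202 273.51277759] (np.float64(273.5787401574803), np.float64(234.34210285318662))
7 side q 0.205 scene q 0.199 rise [42.8 41.4]
```

View pics/m7.png

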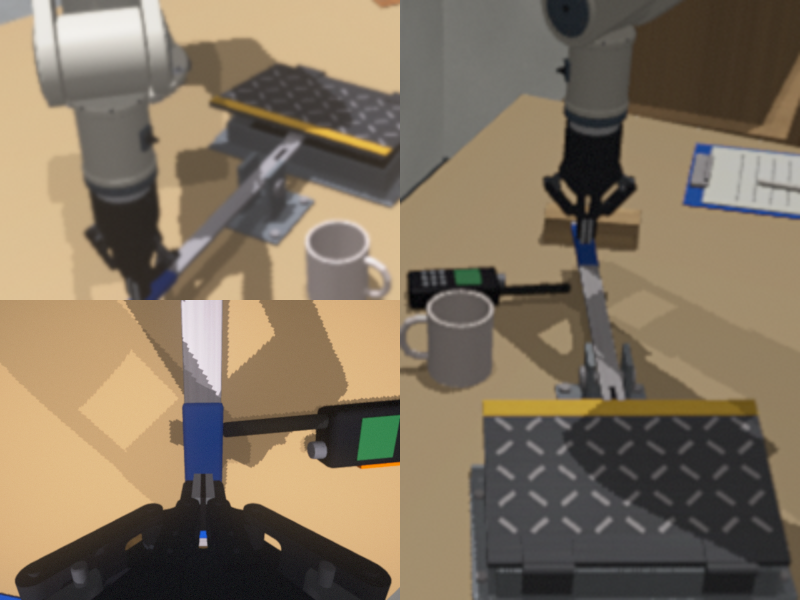

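Emit:
step_arm(deltas=[{"translation": [-0.08, 0, 0.15], "rot": [0, 0.005, 0]}, {"translation": [-0.17, 0, 0.29], "rot": [0, 0.01, 0]}, {"translation": [-0.26, 0, 0.44], "rot": [0, 0.015, 0]}, {"translation": [-0.34, 0, 0.58], "rot": [0, 0.02, 0]}, {"translation": [-0.43, 0, 0.73], "rot": [0, 0.025, 0]}, {"translation": [-0.51, 0, 0.88], "rot": [0, 0.03, 0]}, {"translation": [-0.59, 0, 1.03], "rot": [0, 0.035, 0]}, {"translation": [-0.67, 0, 1.18], "rot": [0, 0.04, 0]}])

```text
clock: 15.85
eef_pos: [608.4, -258.5, 238.9]
tcp_rot: [3.139, -0.015, 2.024]
contact_force: [0.4, 0.5, 11.4]
opening: 0.001
```

Emit:
step_arm(deltas=[{"translation": [-0.08, 0, 0.15], "rot": [0, 0.005, 0]}, {"translation": [-0.16, 0, 0.27], "rot": [0, 0.0095, 0]}, {"translation": [-0.23, 0, 0.39], "rot": [0, 0.0135, 0]}, {"translation": [-0.29, 0, 0.5], "rot": [0, 0.017, 0]}, {"translation": [-0.33, 0, 0.57], "rot": [0, 0.0195, 0]}, {"translation": [-0.35, 0, 0.61], "rot": [0, 0.021, 0]}, {"translation": [-0.36, 0, 0.64], "rot": [0, 0.022, 0]}, {"translation": [-0.36, 0, 0.64], "rot": [0, 0.022, 0]}])

```text
clock: 16.85
eef_pos: [610.0, -261.8, 232.5]
tcp_rot: [3.139, -0.036, 2.024]
contact_force: [-0.5, -0.6, 12.0]
opening: 0.002
```

```bash
python3 st.py;python3 look.py 8; python3 rise.py 8
```

```text
[ 610.  -261.8  232.5] a -0.036 normal 12.0 tang->hatch 0.1 lat -0.7
{'clock': np.float64(16.85), 'eef_pos': array([ 609.97, -261.79,  232.49]), 'tcp_rot': array([ 3.14, -0.04,  2.02]), 'contact_force': array([-0.5 , -0.59, 11.96]), 'wrist_torque': array([0.01, 0.05, 0.04])}
pred shut side row [405.80284202 273.51277759] (np.float64(273.5787401574803), np.float64(234.34210285318662))
8 side q 0.238 scene q 0.228 rise [49.4 47.5]
```

View pics/m8.png

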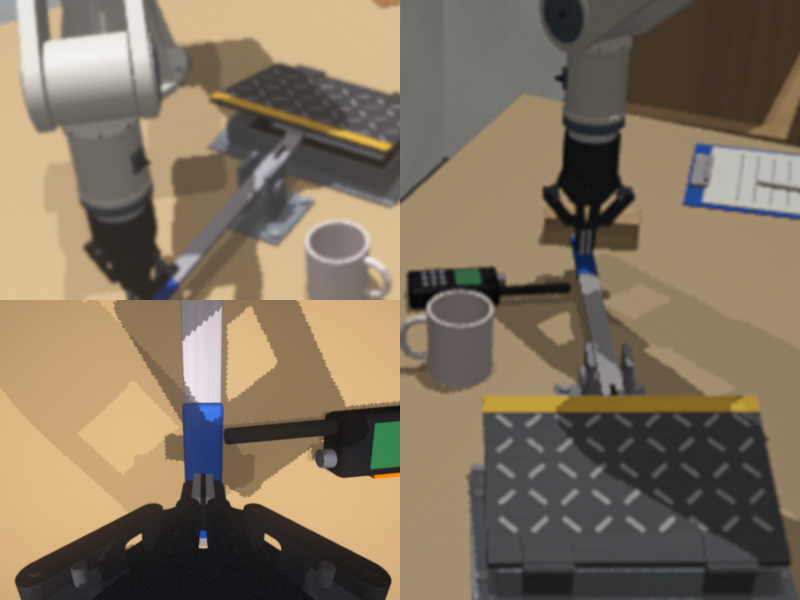

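Emit:
step_arm(deltas=[{"translation": [-0.05, 0, 0.08], "rot": [0, 0.003, 0]}, {"translation": [-0.1, 0, 0.17], "rot": [0, 0.006, 0]}, {"translation": [-0.15, 0, 0.25], "rot": [0, 0.009, 0]}, {"translation": [-0.18, 0, 0.31], "rot": [0, 0.011, 0]}, {"translation": [-0.19, 0, 0.34], "rot": [0, 0.012, 0]}, {"translation": [-0.19, 0, 0.35], "rot": [0, 0.012, 0]}, {"translation": [-0.19, 0, 0.35], "rot": [0, 0.012, 0]}, {"translation": [-0.19, 0, 0.35], "rot": [0, 0.012, 0]}])

```text
clock: 18.0
eef_pos: [610.8, -263.5, 229.0]
tcp_rot: [3.139, -0.048, 2.024]
contact_force: [0.5, -1.1, 11.3]
opening: -0.001
```

```bash
python3 st.py;python3 look.py 9; python3 rise.py 9
```

```text
[ 610.8 -263.5  229. ] a -0.048 normal 11.3 tang->hatch -0.7 lat -0.0
{'clock': np.float64(18.0), 'eef_pos': array([ 610.85, -263.49,  229.  ]), 'tcp_rot': array([ 3.14, -0.05,  2.02]), 'contact_force': array([ 0.53, -1.12, 11.3 ]), 'wrist_torque': array([-0.09,  0.05, -0.02])}
pred shut side row [405.80284202 273.51277759] (np.float64(273.5787401574803), np.float64(234.34210285318662))
9 side q 0.242 scene q 0.237 rise [50.3 49.2]
```

Emit:
step_arm(deltas=[{"translation": [0, 0, 0], "rot": [0, 0, 0]}, {"translation": [0, 0, 0], "rot": [0, 0, 0]}, {"translation": [0, 0, 0], "rot": [0, 0, 0]}, {"translation": [0, 0, 0], "rot": [0, 0, 0]}, {"translation": [0, 0, 0], "rot": [0, 0, 0]}, {"translation": [0, 0, 0], "rot": [0, 0, 0]}, {"translation": [0, 0, 0], "rot": [0, 0, 0]}, {"translation": [0, 0, 0], "rot": [0, 0, 0]}])

```text
clock: 19.15
eef_pos: [610.8, -263.5, 229.0]
tcp_rot: [3.139, -0.048, 2.024]
contact_force: [-0.0, -2.2, 11.0]
opening: 0.0
```

```bash
python3 st.py;python3 look.py 10; python3 rise.py 10
```

```text
[ 610.8 -263.5  229. ] a -0.048 normal 11.1 tang->hatch -1.4 lat -1.0
{'clock': np.float64(19.15), 'eef_pos': array([ 610.83, -263.49,  229.  ]), 'tcp_rot': array([ 3.14, -0.05,  2.02]), 'contact_force': array([-0.02, -2.18, 11.  ]), 'wrist_torque': array([-0.06, -0.03,  0.05])}
pred shut side row [405.80284202 273.51277759] (np.float64(273.5787401574803), np.float64(234.34210285318662))
10 side q 0.242 scene q 0.237 rise [50.4 49.2]
```

View pics/m10.png

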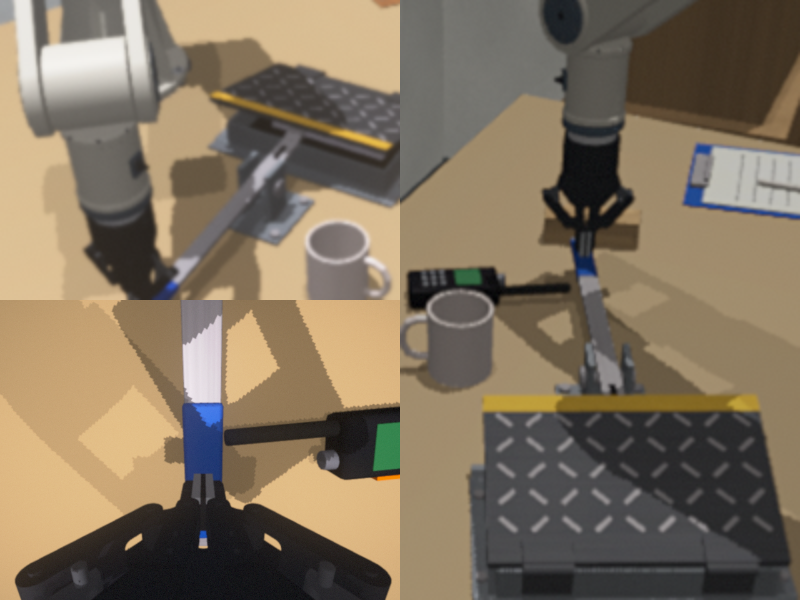

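The cover has risen about 50 mm by both views. It held still for a second with a steady 11 N push, and the other objects have not moved, so I am handing in.

```bash
python3 -c "
from rig import ticket,readout
print(ticket.sign_off()); print(readout.sense()['eef_pos'])"
```

```text
the job is handed in; nothing more can be done
None
the job is handed in; nothing more can be done
```

The hatch cover's free edge is up about 50 mm, and I handed the job in with the arm still pressing the bar and holding it there. I pressed the blue grip 290 mm from the pin with closed fingertips, turning the tool with the bar so the fingertips did not slide on the grip. The press took about 13 s, and the whole job took about 19 s of the 42 s allowed.

- **Rise:** the side view gave 50.4 mm and the scene view 49.2 mm, so the two differ by about 1 mm. Neither changed over a 1 s hold.
- **Force:** the steady push on the bar was about 11 N, and no reading went above about 13 N. Partway through, the fingertips were dragging the bar away from the hatch with about 7 N. I corrected the path, and the drag stayed at about 3 N or less from then on.
- **Bar and surroundings:** in the last pictures the bar is still between the saddle cheeks, with its tip under the cover. The radio, mug and prop look unmoved, though I judged that from the pictures and did not measure it. The closest of them was the radio's antenna tip, about 10 mm to the side of the grip.

I did not measure how far the bar slid along its pin; I estimate a few millimetres at most.

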